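# Unhitch the coupler that is not pinned and hold its tongue up

## Robot

A 6-joint arm with a two-finger parallel gripper is mounted at the origin on a cart in front of the work surface, level with it; the furniture and walls round the work are solid. World frame = base frame: x ahead of the robot, y to its left, z up, the work surface at z = 0. Lengths are in m, angles in rad, forces in N, time in s.
With the tool pointing down it reaches from about 0.375 to 0.9 m from the base axis. Payload 3.1 kg.
Tool frame: the origin (TCP) lies at the very end of the fingers, on their centre line; the grasp point (between the pads) lies 19 mm behind it; z points along the fingers, y is the line along which they close (so a half turn about z gives the same grasp; the last joint's range is limited). The gripper opens to 85 mm and grips with 20 to 120 N. Pads are 22 mm wide; open, the fingers measure 114 mm over their backs; the gripper's body (76 mm by 85 mm) begins 54 mm behind the grasp point. The pads swing forward as they close: fully open they stand 13 mm farther back than shut.
Start: joints at [-1.452, 0.527, 1.433, -0, 1.181, -0.178], TCP at [0.183, -0.598, 0.231] pointing down, gripper open.
Joint ranges: [-3.08, 3.08], [-0.75, 2.2], [0.22, 2.44], [-1.43, 4.57], [0, 2.65], [-2.85, 2.85]. Speed limits (rad/s): [2.79, 2.79, 3.14, 3.14, 3.14, 3.14].

## Interface

Orientations are given as a unit quaternion [x, y, z, w].
In Python, from station import sense, snapshot, camera_params, sign_off gives the robot as it stands.
- The arm moves only by the shell command python3 -m handwheel 'ROWS' [OPENING] [FORCE]. ROWS is JSON, a list that holds one entry, the list of rows, each a list of 4 numbers: the shift along the tool's x, y, z in units of 25 mm (1.0 is 25 mm), then the turn about the tool's z in units of 6 degrees (1.0 is 6 degrees). A call has 1 to 20 rows; each row shifts and turns the commanded pose from where the row before left it, along the tool's axes as they then stand; what a row does not reach is not made up. A row lasts 1/8 s, in which the tool goes at most 62.5 mm and 10.7 degrees, less where a joint would pass 70% of its speed; a pose out of reach is approached as far as the arm can. A call is refused whole if a number of a shift passes 1 or a number of a turn 1, either way. A call with a gripper value outside its range is refused whole. OPENING is the finger opening in mm, from 0 to 85.4, set as the call begins (- or left out, the last holds). The fingers move at their own pace and stop on an object; FORCE is the grip in N (left out, the last holds). Time passes only in rows, so rows that do not move let the fingers close. It gives the time, the measured TCP pose, the force, the opening and the grip force at its end, in the units of the state.
- sense(): the state, without advancing time (a new reading comes with each control period).
- snapshot(name): name is "scene" or "top" or "wrist"; returns (picture, depth): 480x640x3 uint8, red, green, blue; 480x640 float32, m along the optical axis (not along the pixel's ray), 0 where there is no reading.
- camera_params(name): a dict with "mtx" (3x3 intrinsics, pixels), "D" ([k1, k2, p1, p2, k3] as OpenCV has them; the pictures are not rectified), "extrinsics" (4x4, takes a point from camera to world coordinates); the wrist camera has in their place "hand_eye" (4x4, takes a point from camera to tool coordinates, whose origin is the TCP and whose axes are the flange's). Camera axes: x right, y up, looking along -z (the intrinsics and any distortion apply to the point x, -y, -z); pixel columns grow to the right and rows downward; lengths in m; the calibration is good to about 2 mm. A picture is of the moment at which its call begins: read the wrist's pose just before it. camera_params takes no time and is no camera call.
- sign_off(): hands the job in; it is judged then, once.
The state is a dict: "t": time; "q": joint angles; "qd": joint speeds; "tau": joint torques, N m; "tcp_pos": TCP position; "tool_rot": TCP orientation; "force": force on the tool from outside, world axes, zero at the start; "ft_torque": the same for the moment, N m; "finger_gap": opening from 0.0 (shut) to 1.0 (fully open); "gripper_force": force on a finger pad.
Only numpy, scipy, OpenCV 4.12 (cv2) and the standard library are available. Lean on these libraries where they do the work, as an engineer would, in place of code of your own. Each camera call takes 0.05 s, during which the arm holds its last target. There are 200 camera calls.

## Task

One of the two hitch couplers is secured by a round-headed locking pin standing in the socket beside its latch: leave that coupler, its pin and everything else nearby alone. On the other coupler, grip the latch knob, pull it sideways away from the housing against its spring until the jaw is clear of the ball, and then lift the tongue by that knob until the coupler is at least 50 mm above its seat. The program finishes while still gripping the knob and holding the tongue raised and still; do not lower it or let go.

Things in the scene. Friction and masses are not known exactly. Their poses are not given: they have to be found in the camera images.
- stand_left: Hitch stand, bolted down on the left (+y) of the two; both identical. Grey base 220 x 130 x 10 mm. Origin: on the bench top, midway between pivot and ball. Its x axis runs level along the tongue from pivot (x = -80 mm) to ball (x = +80 mm); y points across the tongue to the side of the latch knob and pin socket; z up.
- tongue_left (a joint): Pivot of the left tongue (30 mm square bar, coupler housing 70 x 68 mm at its end, top 105 mm above the bench). Axis along the stand's y at x = -80, z = 70 mm. 0 rad = seated on its 50 mm ball, positive = coupler end raised, stop at 0.7. 0.3 to 0.65 kg, falls back when let go, cannot rise while the latch jaw is under the ball.
- latch_left (a joint): Latch slide of the left coupler: steel jaw under the ball, knob on its outer end. 0 m = locked; slides along the stand's +y (away from the housing) to a stop at 0.018; the ball is free from about 0.012. A spring pulls it back (3 N at 0, 8.4 N at the stop). A locking pin in this stand's socket blocks it after 7 mm.
- knob_left: Knob of the left latch: upright steel post 14 mm in diameter, on top a cylindrical head 20 mm in diameter, 32 mm high (120 to 152 mm above the bench when down). Locked, its axis is at x = 80, y = 43 mm in the stand frame. Origin on the axis at ball-centre height (70 mm above the bench when down). Moves with the latch, rises with the tongue.
- grip_left (a point): Middle of the head of the left latch knob, 67 mm above the knob's origin (137 mm above the bench when the tongue is down): the place to grip, from above, with the fingers closing across the tongue (along the stand's y).
- cup_left (a point): Centre of the left coupler's ball cup, 160 mm from the pivot, 70 mm above the bench when seated on the ball; rises with the tongue.
- socket_left (a point): Bottom of the left stand's pin socket (a block 26 x 22 mm, top 35 mm above the bench, beside the coupler at x = 80, y = 68 mm in the stand frame), 10 mm above the bench.
- stand_right: Hitch stand, bolted down on the right (-y) of the two; both identical. Grey base 220 x 130 x 10 mm. Origin: on the bench top, midway between pivot and ball. Its x axis runs level along the tongue from pivot (x = -80 mm) to ball (x = +80 mm); y points across the tongue to the side of the latch knob and pin socket; z up.
- tongue_right (a joint): Pivot of the right tongue (30 mm square bar, coupler housing 70 x 68 mm at its end, top 105 mm above the bench). Axis along the stand's y at x = -80, z = 70 mm. 0 rad = seated on its 50 mm ball, positive = coupler end raised, stop at 0.7. 0.3 to 0.65 kg, falls back when let go, cannot rise while the latch jaw is under the ball.
- latch_right (a joint): Latch slide of the right coupler: steel jaw under the ball, knob on its outer end. 0 m = locked; slides along the stand's +y (away from the housing) to a stop at 0.018; the ball is free from about 0.012. A spring pulls it back (3 N at 0, 8.4 N at the stop). A locking pin in this stand's socket blocks it after 7 mm.
- knob_right: Knob of the right latch: upright steel post 14 mm in diameter, on top a cylindrical head 20 mm in diameter, 32 mm high (120 to 152 mm above the bench when down). Locked, its axis is at x = 80, y = 43 mm in the stand frame. Origin on the axis at ball-centre height (70 mm above the bench when down). Moves with the latch, rises with the tongue.
- grip_right (a point): Middle of the head of the right latch knob, 67 mm above the knob's origin (137 mm above the bench when the tongue is down): the place to grip, from above, with the fingers closing across the tongue (along the stand's y).
- cup_right (a point): Centre of the right coupler's ball cup, 160 mm from the pivot, 70 mm above the bench when seated on the ball; rises with the tongue.
- socket_right (a point): Bottom of the right stand's pin socket (a block 26 x 22 mm, top 35 mm above the bench, beside the coupler at x = 80, y = 68 mm in the stand frame), 10 mm above the bench.
- lock_pin: Loose steel locking pin, 10 mm in diameter, 82 mm high, with a dark round head 28 mm in diameter and 14 mm high on top (78 to 92 mm above the bench). It stands upright in the socket of one of the two stands, next to the latch post, and blocks that latch. Origin: centre of its lower end.
- socket_cap: Flat black cap, 16 mm in diameter and 3 mm thick, closing the other stand's empty socket; it does not block the latch, which passes above it. Origin: centre of its underside.
- weight: Bystander: small brass weight, 26 x 26 x 30 mm, behind the stands. Origin: centre of its underside.
- jar: Bystander: white jar, 46 x 46 x 56 mm, behind the stands. Origin: centre of its underside.
- tape: Bystander: roll of tape lying flat, 104 x 102 x 25 mm, to the left of the stands. Origin: centre of its underside.

How it is judged:
On the way:
1. the latch of the coupler without the pin is pulled out, its tongue still down on the ball (((horizontal distance between lock_pin and socket_right below 0.015 m and value of joint latch_left above 0.013 m and value of joint tongue_left below 0.05 rad) or (horizontal distance between lock_pin and socket_left below 0.015 m and value of joint latch_right above 0.013 m and value of joint tongue_right below 0.05 rad))), for 0.1 s.
At the end, for the whole second after the job is handed in: Unpinned coupler: knob gripped in the fingers (over 1 N), cup centre over 118 mm above the bench (48 mm above its seat), tongue turning under 0.1 rad/s. Pinned coupler: down (under 0.03 rad), latch home (within 4 mm), pin within 15 mm of its socket (((horizontal distance between lock_pin and socket_right below 0.015 m and height (world z) of cup_left above 0.118 m and velocity of joint tongue_left between -0.1 and 0.1 rad/s and contact force between the fingers and knob_left above 1 N and value of joint tongue_right below 0.03 rad and value of joint latch_right below 0.004 m) or (horizontal distance between lock_pin and socket_left below 0.015 m and height (world z) of cup_right above 0.118 m and velocity of joint tongue_right between -0.1 and 0.1 rad/s and contact force between the fingers and knob_right above 1 N and value of joint tongue_left below 0.03 rad and value of joint latch_left below 0.004 m))); the arm keeps its last pose, push and grip.
It fails at once if the locking pin is disturbed (distance of lock_pin from where it was at the start of the episode above 0.015 m).
It fails at once if the pinned coupler is worked ((horizontal distance between lock_pin and socket_left below 0.03 m and (value of joint tongue_left above 0.06 rad or value of joint latch_left above 0.005 m)) or (horizontal distance between lock_pin and socket_right below 0.03 m and (value of joint tongue_right above 0.06 rad or value of joint latch_right above 0.005 m))).
It fails at once if a bystander is knocked away (distance of any of weight, jar, tape from where it was at the start of the episode above 0.03 m).
It also fails if it takes over 32 s, if anything falls off the work surface, if the arm or the gripper's body presses on something with over 40 N, if the wrist force passes 120 N, or if a joint passes its speed limit or range.

## Working session

There is one attempt and no reset: what is moved stays moved. The work goes in short steps, Python scripts to look and compute and a shell command to move; the robot and the scene stay as the last step left them, time stands still between calls to the robot, and variables do not carry over. Pictures are saved under pics/ and viewed, at most 10 in all, crops included, and the job is handed in when it is done.

```bash
mkdir -p pics; cat > h.py <<'E'
import numpy as np,cv2
from station import sense,snapshot,camera_params
def save(n,name):
    im,d=snapshot(n); cv2.imwrite(f'pics/{name}.png',im[:,:,::-1]); np.save(f'pics/{name}.npy',d); return im,d
def ext(n,st=None):
    from scipy.spatial.transform import Rotation as R
    c=camera_params(n)
    if 'extrinsics' in c: return c,np.array(c['extrinsics'])
    T=np.eye(4);T[:3,:3]=R.from_quat(st['tool_rot']).as_matrix();T[:3,3]=st['tcp_pos']
    return c,T@np.array(c['hand_eye'])
def ray(n,uv,st=None):
    c,T=ext(n,st)
    p=cv2.undistortPoints(np.array([[uv]],float),np.array(c['mtx']),np.array(c['D']))[0,0]
    return T[:3,3],T[:3,:3]@np.array([p[0],-p[1],-1.])
def atz(n,uv,z,st=None):
    o,d=ray(n,uv,st); return o+d*(z-o[2])/d[2]
def dep(n,uv,D,st=None):
    o,d=ray(n,uv,st); return o+d*D[int(uv[1]),int(uv[0])]
def tri(a,b):
    A=np.zeros((3,3));y=np.zeros(3);
    for o,d in (a,b):
        d=d/np.linalg.norm(d);P=np.eye(3)-np.outer(d,d);A+=P;y+=P@o
    x=np.linalg.solve(A,y); g=[np.linalg.norm(np.cross(x-o,d/np.linalg.norm(d))) for o,d in (a,b)]
    return x,g
E
python3 - <<'E'
from h import *
print(sense())
save('top','top');save('scene','scene')
for n in('top','scene'):print(camera_params(n))
E
```

```text
{'t': 0.0, 'q': array([-1.45251138e+00,  5.28466623e-01,  1.43387331e+00, -6.68260710e-06,
        1.18136056e+00, -1.78502659e-01]), 'qd': array([ 5.07252090e-06,  1.70446101e-03, -7.23078036e-04,  7.20697419e-04,
       -1.28406485e-03,  9.71080540e-04]), 'tau': array([ 1.86255231e-03, -4.42346871e+01, -1.78021735e+01,  3.14164413e-05,
        8.22048343e-03,  8.06831082e-06]), 'tcp_pos': array([ 0.18272325, -0.59697247,  0.23034253]), 'tool_rot': array([ 9.89009093e-01,  1.47850952e-01,  2.86391331e-05, -1.05353463e-03]), 'force': array([ 0.30548214,  0.85749227, -0.71914189]), 'ft_torque': array([-0.00032833,  0.06817544, -0.01456716]), 'gripper_force': 0.0, 'finger_gap': 1.0007775871326643}
{'mtx': array([[477.63862336,   0.        , 319.18668461],
       [  0.        , 477.63862336, 242.77456295],
       [  0.        ,   0.        ,   1.        ]]), 'D': array([0.04393874, 0.        , 0.        , 0.        , 0.        ]), 'extrinsics': array([[ 0.0013196 ,  0.98758602, -0.15707362,  0.44974325],
       [-0.99971516,  0.00504586,  0.02332662,  0.27711752],
       [ 0.02382962,  0.15699809,  0.98731137,  1.03129675],
       [ 0.        ,  0.        ,  0.        ,  1.        ]])}
{'mtx': array([[464.66016162,   0.        , 324.30343996],
       [  0.        , 464.66016162, 242.21001105],
       [  0.        ,   0.        ,   1.        ]]), 'D': array([-0.04901461,  0.        ,  0.        ,  0.        ,  0.        ]), 'extrinsics': array([[-0.46171301,  0.50902851, -0.72643724, -0.14425894],
       [-0.886941  , -0.2764904 ,  0.36998475,  0.62936294],
       [-0.01252014,  0.81513375,  0.57913748,  0.6994354 ],
       [ 0.        ,  0.        ,  0.        ,  1.        ]])}
```

View pics/top.png

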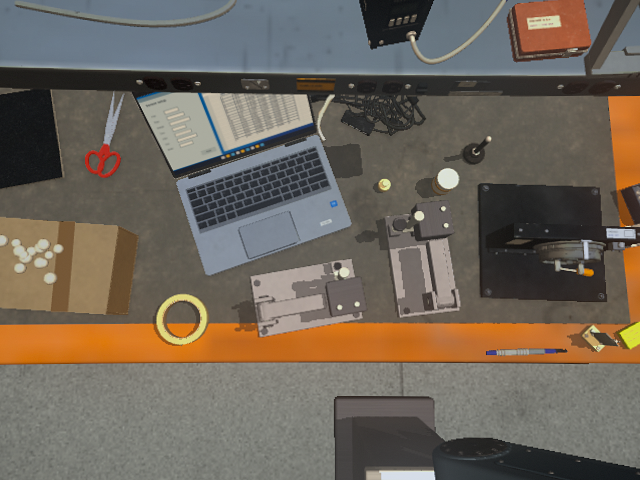

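View pics/scene.png

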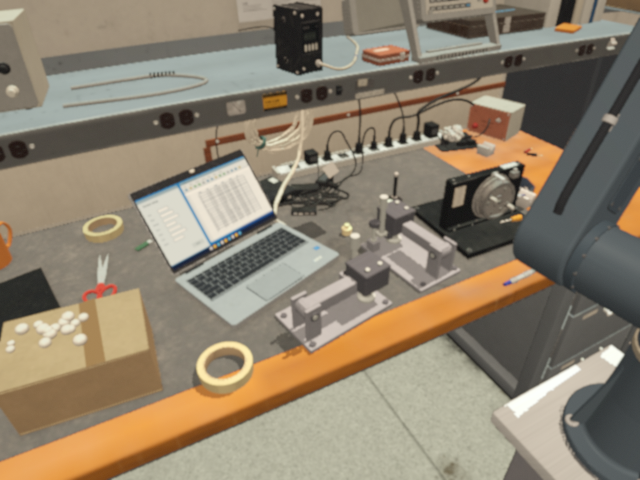

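The top view shows the left stand around (305,298) with its knob at (343,272). The right stand is around (425,260), its knob at (420,216) and a dark round thing at (403,225). I'll enlarge both views.

```bash
python3 - <<'E'
import cv2,numpy as np
a=cv2.imread('pics/top.png')[180:345,235:475];b=cv2.imread('pics/scene.png')[180:355,265:475]
cv2.imwrite('pics/c1.png',cv2.resize(a,None,fx=3.33,fy=3.33,interpolation=2)[:600,:800])
cv2.imwrite('pics/c2.png',cv2.resize(b,None,fx=3.4,fy=3.4,interpolation=2))
E
```

```text
(no output)
```

View pics/c1.png

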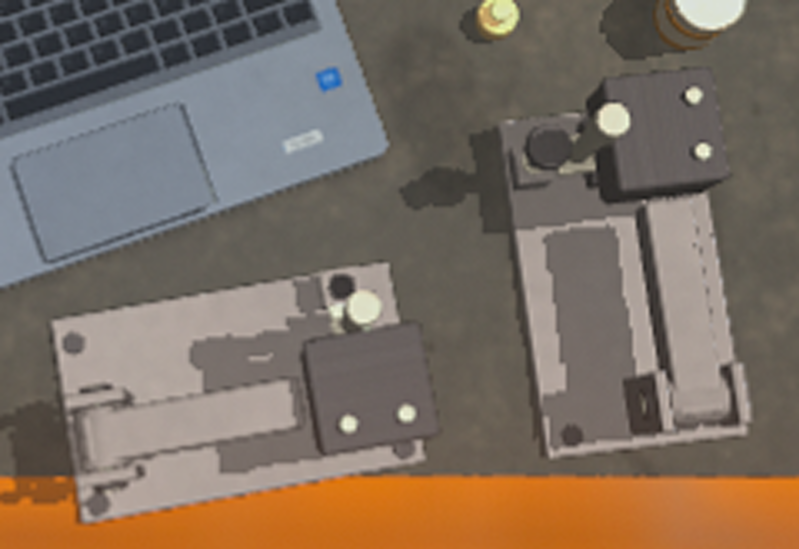

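View pics/c2.png

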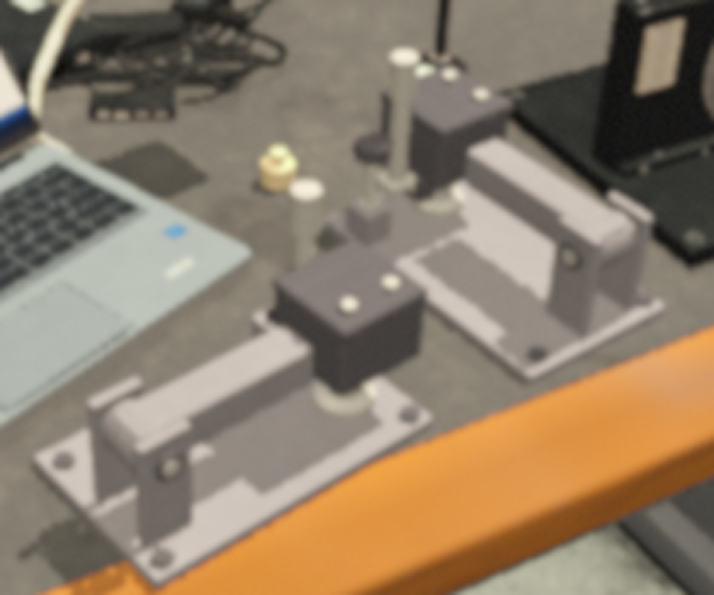

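The pin's dark round head stands at (548,148) in the top crop, in the right stand. The left socket shows only the flat cap at (343,286), so I work the left coupler. Its knob top is at crop pixels (363,308) in the top view and (307,189) in the scene view.

```bash
python3 - <<'E'
from h import *
np.set_printoptions(precision=4,suppress=True)
t=lambda u,v:(235+u/3.333-.3,180+v/3.333-.3)
s=lambda u,v:(265+u/3.4-.3,180+v/3.4-.3)
print('knob tri',tri(ray('top',t(363,308)),ray('scene',s(307,189))), atz('top',t(363,308),.152))
print('knobR tri',tri(ray('top',t(613,119)),ray('scene',s(405,57))))
C=np.array([atz('top',t(*p),.01) for p in((50,322),(388,263),(425,460),(80,522))])
print(C); o=C.mean(0); x=(C[1]+C[2]-C[0]-C[3])[:2]; print('len',np.linalg.norm(x)/2, 'o',o); x/=np.linalg.norm(x);y=np.array([-x[1],x[0]])
print('yaw',np.degrees(np.arctan2(x[1],x[0])),'x',x,'y',y)
print('knob from stand',o[:2]+.08*x+.043*y)
D=np.load('pics/top.npy')
for n,p in dict(knob=t(363,308),knobR=t(613,119),pin=t(548,148),cap=t(343,286)).items():print(n,dep('top',p,D))
# heights of things
for p in[(530,240),(560,235),(600,240),(478,155),(488,140)]:print(p,dep('top',p,D))
st=sense(); from scipy.spatial.transform import Rotation as R
M=R.from_quat(st['tool_rot']).as_matrix(); print(M)
E
```

```text
knob tri (array([0.5352, 0.2112, 0.151 ]), [np.float64(0.00021644578564935257), np.float64(0.00021644578564933577)]) [0.535  0.2111 0.152 ]
knobR tri (array([0.6434, 0.0683, 0.15  ]), [np.float64(6.392913795823673e-05), np.float64(6.392913795819698e-05)])
[[0.5391 0.4011 0.01  ]
 [0.578  0.1841 0.01  ]
 [0.4522 0.1618 0.01  ]
 [0.4137 0.3791 0.01  ]]
len 0.22061723890125814 o [0.4957 0.2815 0.01  ]
yaw -79.8883277656538 x [ 0.1756 -0.9845] y [0.9845 0.1756]
knob from stand [0.5521 0.2103]
knob [0.5348 0.2113 0.1542]
knobR [0.6429 0.0687 0.1521]
pin [0.6377 0.0945 0.0933]
cap [0.5594 0.2153 0.0418]
(530, 240) [ 0.5996 -0.1457  0.1359]
(560, 235) [ 0.6049 -0.1891  0.162 ]
(600, 240) [ 0.5969 -0.2651  0.1561]
(478, 155) [ 0.8101 -0.0991  0.0173]
(488, 140) [ 0.815  -0.0926  0.0941]
[[ 0.9563  0.2925 -0.0002]
 [ 0.2925 -0.9563  0.002 ]
 [ 0.0003 -0.0019 -1.    ]]
```

The knob top triangulates to (0.535, 0.211, 0.151) and the stand yaw is about -79.9°. I need tool x at a world yaw of 100.1°, which is a turn of about -13.85 units. First the transit.

```bash
python3 -m handwheel '[[[0.4,-0.5,0,0],[0.85,-1,0,0],[0.85,-1,0,0],[0.85,-1,0,0],[0.85,-1,0,0],[0.85,-1,0,0],[0.85,-1,0,0],[0.85,-1,0,0],[0.85,-1,0,0],[0.85,-1,0,0],[0.85,-1,0,0],[0.85,-1,0,0],[0.85,-1,0,0],[0.85,-1,0,0],[0.85,-1,0,0],[0.85,-1,0,0],[0.85,-1,0,0],[0.85,-1,0,0],[0.85,-1,0,0],[0.4,-0.5,0,0]]]' 85
python3 -m handwheel '[[[0,0,0,-0.85],[0,0,0,-1],[0,0,0,-1],[0,0,0,-1],[0,0,0,-1],[0,0,0,-1],[0,0,0,-1],[0,0,0,-1],[0,0,0,-1],[0,0,0,-1],[0,0,0,-1],[0,0,0,-1],[0,0,0,-1],[0,0,0,-1],[0,0,0,0]]]'
cat > go.py <<'E'
from h import *
from scipy.spatial.transform import Rotation as R
import sys
np.set_printoptions(precision=4,suppress=True)
st=sense();M=R.from_quat(st['tool_rot']).as_matrix()
t=np.array(eval(sys.argv[1]))
print('t',st['t'],'tcp',st['tcp_pos'],'yaw',np.degrees(np.arctan2(M[1,0],M[0,0])),'F',st['force'],'gap',st['finger_gap']*85.4,'grip',st['gripper_force'])
print('units',M.T@(t-st['tcp_pos'])/.025)
E
python3 go.py '[.535,.211,.23]'
```

```text
t: 2.6
tcp_pos: [0.4281, -0.0234, 0.2313]
tool_rot: [0.989, 0.149, -0.0, -0.0]
force: [-0.6, -0.5, -0.4]
finger_gap: 0.992
gripper_force: 0.0
t: 4.47
tcp_pos: [0.4278, -0.025, 0.2313]
tool_rot: [0.642, 0.766, -0.0, -0.0]
force: [-0.2, 0.1, -0.3]
finger_gap: 0.996
gripper_force: 0.0
t 4.475 tcp [ 0.4278 -0.025   0.2313] yaw 100.05955179399685 F [-0.2177  0.0766 -0.2847] gap 85.06902130829471 grip 0.0
units [8.5451 5.8695 0.0511]
```

```bash
python3 -m handwheel '[[[0.5,0.35,0,0],[0.85,0.6,0,0],[0.85,0.6,0,0],[0.85,0.6,0,0],[0.85,0.6,0,0],[0.85,0.6,0,0],[0.85,0.6,0,0],[0.85,0.6,0,0],[0.85,0.6,0,0],[0.85,0.6,0,0],[0.4,0.1,0,0],[0,0,0,0],[0,0,0,0]]]'
python3 go.py '[.535,.211,.118]'
python3 - <<'E'
from h import *
st=sense();im,d=save('wrist','w1')
c,T=ext('wrist',st)
P=(np.linalg.inv(T)@[.535,.211,.152,1])[:3]
print('pred',cv2.projectPoints(np.array([[P[0],-P[1],-P[2]]]),np.zeros(3),np.zeros(3),np.array(c['mtx']),np.array(c['D']))[0])
E
```

```text
t: 6.1
tcp_pos: [0.5346, 0.21, 0.2312]
tool_rot: [0.642, 0.767, -0.0, -0.0]
force: [-0.2, 0.2, 0.3]
finger_gap: 0.995
gripper_force: 0.0
t 6.1 tcp [0.5346 0.21   0.2312] yaw 100.08220638994163 F [-0.2078  0.1973  0.254 ] gap 84.9669929976738 grip 0.0
units [0.0399 0.0277 4.5278]
pred [[[315.31394647 247.61332464]]]
```

View pics/w1.png

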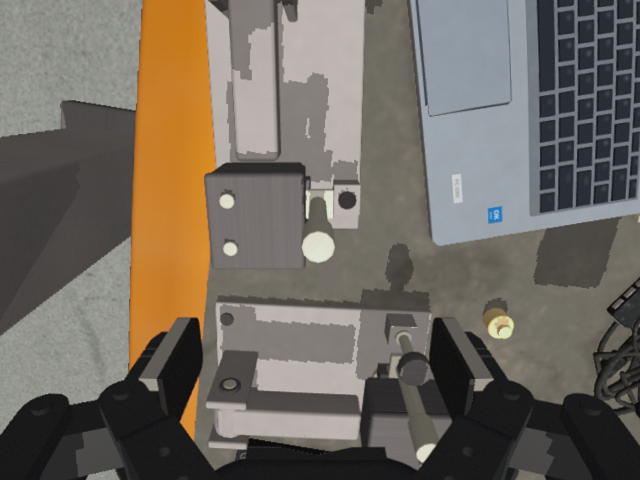

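The wrist view shows the knob head at (318,247), against a prediction of (315,248), and the pin head at (412,368) in the other stand. Alignment is good, so I descend and grip.

```bash
python3 -m handwheel '[[[0.04,0.03,0.4,0],[0,0,0.8,0],[0,0,0.8,0],[0,0,0.8,0],[0,0,0.8,0],[0,0,0.6,0],[0,0,0.3,0],[0,0,0,0]]]' 50
python3 go.py '[.535,.211,.118]'
python3 -m handwheel '[[[0,0,0,0],[0,0,0,0],[0,0,0,0],[0,0,0,0],[0,0,0,0],[0,0,0,0]]]' 0 60
python3 go.py '[.535,.211,.118]'
```

```text
t: 7.15
tcp_pos: [0.5356, 0.2114, 0.1184]
tool_rot: [0.642, 0.767, -0.0, -0.0]
force: [-1.1, -0.4, -0.3]
finger_gap: 0.585
gripper_force: 0.0
t 7.15 tcp [0.5356 0.2114 0.1184] yaw 100.09258199083322 F [-1.0662 -0.3795 -0.3383] gap 49.97035518026662 grip 0.0
units [-0.0103 -0.028   0.0143]
t: 7.9
tcp_pos: [0.5357, 0.2115, 0.1197]
tool_rot: [0.642, 0.767, 0.0, 0.0]
force: [-2.1, -0.8, 6.2]
finger_gap: 0.219
gripper_force: 58.5
t 7.9 tcp [0.5357 0.2115 0.1197] yaw 100.11419989783279 F [-2.0927 -0.8367  6.2332] gap 18.669291008854387 grip 58.49371254444122
units [-0.016  -0.0296  0.0682]
```

Gripped, with an 18.7 mm gap and 58 N. Now I pull along tool +y.

```bash
python3 -m handwheel '[[[0,0.1,0,0],[0,0.15,0,0],[0,0.15,0,0],[0,0.15,0,0],[0,0.12,0,0],[0,0,0,0],[0,0,0,0],[0,0,0,0]]]'
python3 go.py '[.535,.211,.118]'
```

```text
t: 8.9
tcp_pos: [0.5495, 0.214, 0.1195]
tool_rot: [0.642, 0.767, -0.002, -0.002]
force: [-5.8, -1.2, 9.2]
finger_gap: 0.211
gripper_force: 59.0
t 8.9 tcp [0.5495 0.214  0.1195] yaw 100.1340908675602 F [-5.8256 -1.2279  9.2209] gap 17.999295583078545 grip 59.04751896858215
units [-0.0164 -0.5932  0.0648]
```

```bash
python3 -m handwheel '[[[0,0.08,0,0],[0,0,0,0],[0,0,0,0]]]'
python3 go.py '[.535,.211,.118]'
python3 - <<'E'
from h import *
save('top','top2');save('scene','scene2')
a=cv2.imread('pics/top2.png')[220:340,260:420];b=cv2.imread('pics/scene2.png')[200:320,310:470]
cv2.imwrite('pics/c3.png',cv2.resize(np.hstack([a,b]),None,fx=2.5,fy=2.5,interpolation=2))
E
```

```text
t: 9.28
tcp_pos: [0.5512, 0.2143, 0.1195]
tool_rot: [0.642, 0.767, -0.002, -0.002]
force: [-6.2, -1.5, 9.6]
finger_gap: 0.217
gripper_force: 59.1
t 9.275 tcp [0.5512 0.2143 0.1195] yaw 100.13101734583448 F [-6.2443 -1.5115  9.5927] gap 18.571341894185718 grip 59.074931144714355
units [-0.0167 -0.6625  0.0643]
```

View pics/c3.png

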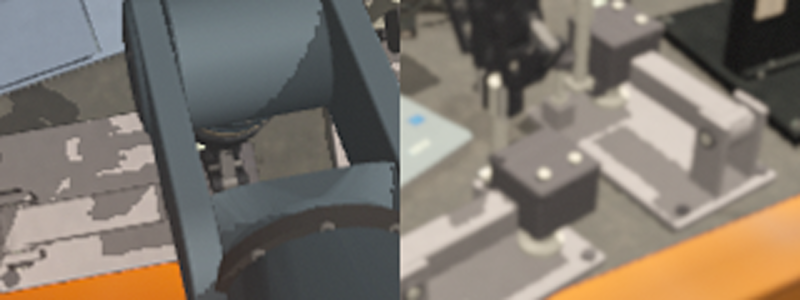

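The latch is out about 16 mm, and the force matches the spring. The scene crop shows the knob at (493,80) standing off the housing with the gripper on it. Now the first 5° of lift along the arc.

```bash
python3 -m handwheel '[[[0.05,0,-0.12,0],[0.06,0,-0.14,0],[0.07,0,-0.14,0],[0.08,0,-0.15,0],[0,0,0,0],[0,0,0,0]]]'
python3 go.py '[.535,.211,.118]'
```

```text
t: 10.12
tcp_pos: [0.5479, 0.2187, 0.13]
tool_rot: [0.642, 0.767, -0.006, -0.003]
force: [-6.3, -5.2, -4.2]
finger_gap: 0.214
gripper_force: 58.7
t 10.125 tcp [0.5479 0.2187 0.13  ] yaw 100.16815928675899 F [-6.2638 -5.174  -4.1682] gap 18.301066527107558 grip 58.72571110725403
units [-0.2107 -0.5577  0.4866]
```

```bash
python3 -m handwheel '[[[0.04,0.08,-0.1,0],[0.08,0,-0.14,0],[0.09,0,-0.14,0],[0.09,0,-0.14,0],[0,0,0,0],[0,0,0,0]]]'
python3 go.py '[.535,.211,.118]'
python3 - <<'E'
from h import *
save('scene','scene3')
b=cv2.imread('pics/scene3.png')[180:330,270:470]
cv2.imwrite('pics/c4.png',cv2.resize(b,None,fx=4,fy=4,interpolation=2))
E
```

```text
t: 10.88
tcp_pos: [0.5481, 0.2269, 0.1428]
tool_rot: [0.642, 0.767, -0.006, -0.003]
force: [-7.1, -3.8, -4.5]
finger_gap: 0.219
gripper_force: 58.7
t 10.875 tcp [0.5481 0.2269 0.1428] yaw 100.19015673954448 F [-7.057  -3.7654 -4.4667] gap 18.685290572807393 grip 58.70010852813721
units [-0.5299 -0.6143  1.0021]
```

View pics/c4.png

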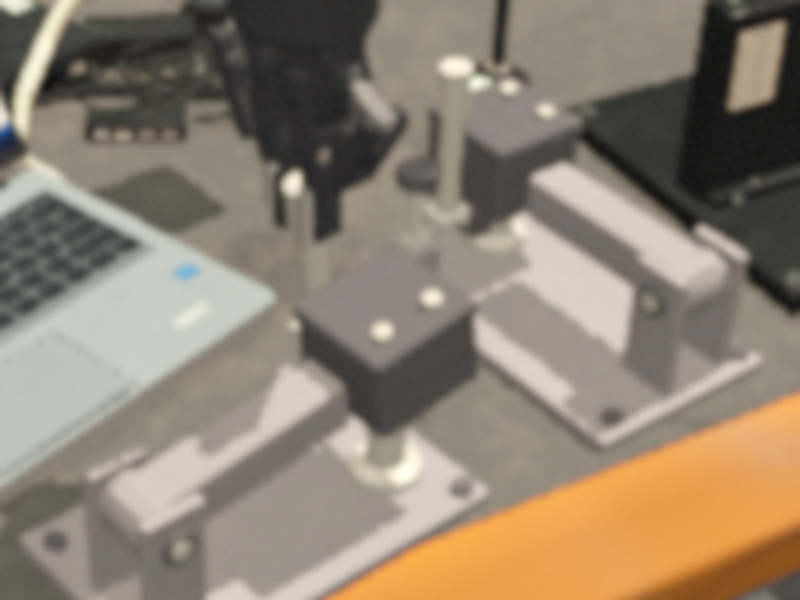

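The crop shows the housing lifted with the ball and its post exposed at (385,455), and the knob still in the fingers at (293,185). The pinned coupler hasn't moved. I carry on up to about 24°.

```bash
python3 -m handwheel '[[[0.09,0,-0.12,0],[0.1,0,-0.14,0],[0.11,0,-0.14,0],[0.12,0,-0.14,0],[0.12,0,-0.14,0],[0.12,0,-0.14,0],[0.12,0,-0.14,0],[0.12,0,-0.14,0],[0.1,0,-0.1,0],[0.08,0,-0.1,0],[0,0,0,0],[0,0,0,0],[0,0,0,0],[0,0,0,0]]]'
python3 go.py '[.535,.211,.118]'
python3 - <<'E'
from h import *
save('scene','scene4')
b=cv2.imread('pics/scene4.png')[180:330,270:470]
cv2.imwrite('pics/c5.png',cv2.resize(b,None,fx=4,fy=4,interpolation=2))
E
```

```text
t: 12.68
tcp_pos: [0.543, 0.2536, 0.1745]
tool_rot: [0.642, 0.767, -0.007, -0.004]
force: [-5.6, -3.1, -5.8]
finger_gap: 0.216
gripper_force: 58.7
t 12.675 tcp [0.543  0.2536 0.1745] yaw 100.17592473388132 F [-5.6404 -3.0761 -5.8435] gap 18.426292498921764 grip 58.747106194496155
units [-1.6137 -0.5824  2.2747]
```

View pics/c5.png

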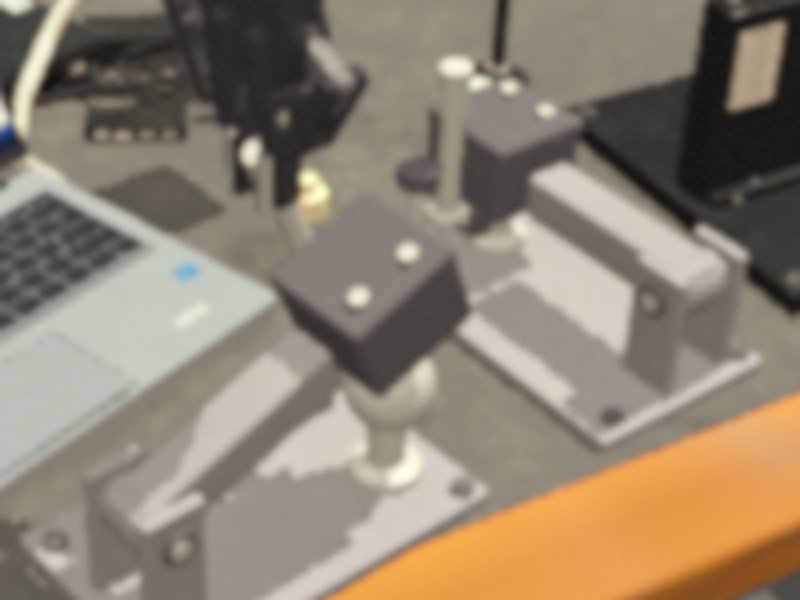

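The tongue is steeply raised, the ball is fully exposed at (390,390) and the knob is held at (250,150). I'll check the tilt with depth on the housing top around (375,265).

```bash
python3 - <<'E'
from h import *
D=np.load('pics/scene4.npy'); M=[]
for u in range(320,431,10):
    for v in range(235,286,8):
        p=dep('scene',(270+u/4,180+v/4),D)
        if p[2]>.1 : M.append(p)
M=np.array(M);c=np.median(M,0)
M=M[np.linalg.norm(M-c,axis=1)<.04]; n=np.linalg.svd(M-M.mean(0))[2][2];n*=np.sign(n[2])
th=np.arccos(n[2]);print(len(M),M.mean(0),n,np.degrees(th),'cup z',.07+.16*np.sin(th))
E
python3 -m handwheel '[[[0,0,0,0],[0,0,0,0],[0,0,0,0],[0,0,0,0]]]'; python3 go.py '[.535,.211,.118]'
```

```text
84 [0.48478637 0.22164531 0.16222085] [-0.05542968  0.37204671  0.9265575 ] 22.095603763177742 cup z 0.13018450729523762
t: 13.22
tcp_pos: [0.543, 0.2536, 0.1745]
tool_rot: [0.642, 0.767, -0.007, -0.004]
force: [-7.5, -2.7, -6.5]
finger_gap: 0.214
gripper_force: 58.7
t 13.225 tcp [0.543  0.2536 0.1745] yaw 100.17802909783549 F [-7.5159 -2.6629 -6.5296] gap 18.278977757947683 grip 58.74773383140564
units [-1.6133 -0.5821  2.2745]
```

The cup is at about 0.130 m against the 0.118 m required, and the arm is holding still with a 59 N grip.

```bash
python3 -c "
from station import sign_off
print(sign_off())"
```

```text
the job is handed in; nothing more can be done
None
```

I unlatched the left (unpinned) coupler and lifted its tongue by the knob to about 22°, with the cup about 60 mm above its seat. It was still gripped at 59 N and holding still when I handed it in at about 13 s, and the pinned right coupler and its pin were not touched.

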